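Hold a fresh resin paddle in the UV curing station

ROBOT

A 6-joint arm with a two-finger parallel gripper is mounted at the origin on the work surface. World frame = base frame: x ahead of the robot, y to its left, z up, the work surface at z = 0. Lengths are in mm, angles in rad, forces in N, time in s.
With the tool pointing down it reaches from about 325 to 850 mm from the base axis. Payload 15.5 kg.
Tool frame: the origin (TCP) lies where the fingers leave the gripper's body, on its centre line; the fingertips stand 78 mm ahead of it and the grasp point (between the pads) lies 60 mm ahead of it; z points along the fingers, y is the line along which they close (so a half turn about z gives the same grasp; the last joint's range is limited). The gripper opens to 91 mm and grips with 3 to 60 N. Pads are 32 mm wide; open, the fingers measure 118 mm over their backs; the gripper's body (76 mm by 178 mm) begins 60 mm behind the grasp point.
Start: joints at [-1.198, 0.494, 1.345, -0, 1.302, -0.096], TCP at [282.386, -557.571, 292.215] pointing down, gripper open.
Joint ranges: [-2.91, 2.91], [-0.82, 2.16], [0.22, 2.67], [-1.22, 4.37], [0.12, 2.79], [-3.08, 3.08]. Speed limits (rad/s): [1.89, 1.89, 2.57, 3.01, 3.01, 3.01].

INTERFACE

Orientations are given as a rotation vector (axis times angle).
In Python, from cell import sensors, cams, robot gives the robot as it stands.
- The arm moves only by the tool step_arm, never from a script. Its argument "series" is a list that holds one entry, the list of rows, each a list of 4 numbers: the shift along the tool's x, y, z in mm, then the turn about the tool's z in degrees. A call has 1 to 12 rows; each row is the pose to reach, as a shift and turn from the pose commanded when the call began, along the tool's axes at that moment; what a row does not reach only later rows make up. A row lasts 1/8 s, in which the tool goes at most 62.5 mm and 10.7 degrees, less where a joint would pass 70% of its speed; a pose out of reach is approached as far as the arm can. A call with a gripper value outside its range is refused whole. "claw" is the closure, from 0 (fully open) to 1 (shut), set as the call begins (left out, the last holds). The fingers move at their own pace and stop on an object; "force" is the grip in N (left out, the last holds). Time passes only in rows, so rows that repeat a pose let the fingers close. It gives the time, the measured TCP pose, the force, the opening and the grip force at its end, in the units of the state.
- sensors.get_state(): the state, without advancing time (a new reading comes with each control period).
- cams.camera(name): name is "scene" or "top"; returns the picture (420x560x3 uint8, red, green, blue); there is no depth.
- cams.get_calibration(name): a dict with "fx", "fy", "cx", "cy" (pixels), "extrinsics" (4x4, takes a point from camera to world coordinates). Camera axes: x right, y up, looking along -z (the intrinsics and any distortion apply to the point x, -y, -z); pixel columns grow to the right and rows downward; lengths in mm; the calibration is good to about 2 mm. A picture is of the moment at which its call begins. get_calibration takes no time and is no camera call.
- robot.sign_off(): hands the job in; it is judged then, once.
Trained networks look in the newest picture that a camera, given by its name, has taken for a name from the list of things; names that differ only in an ending like _2 or _b are one class to them, and where a whole thing is asked for, a point or a joint stands for the part that bears it (a point fixed in the world has none). Each returns a list of dicts, best first, with "confidence" (0 to 1); they miss things now and then, are a little off and sometimes report something else, mostly with a low value. They report only what shows in the picture. A call takes as long as a camera call. They do not tell look-alikes from the thing itself.
- cams.boxes_of(camera, label): "xyz" ([x, y, z] in mm, in world coordinates, good to about 4 mm: the middle of the surface that is visible of it).
- cams.trace(camera, label): "pixels" (420x560 bool, what is visible of it).
- cams.spot_point(camera, label): "xyz" ([x, y, z] in mm, in world coordinates, good to about 4 mm: a listed point, or the origin of a listed thing).
The state is a dict: "time_s": time; "q": joint angles; "joint_vel": joint speeds; "tau": joint torques, N m; "ee_pos": TCP position; "orientation": TCP orientation; "ft_force": force on the tool from outside, world axes, zero at the start; "moment": the same for the moment, N m; "opening": opening from 0.0 (shut) to 1.0 (fully open); "gripper_force": force on a finger pad.
Only numpy, scipy, OpenCV 4.12 (cv2) and the standard library are available. Lean on these libraries where they do the work, as an engineer would, in place of code of your own. Each camera call takes 0.05 s, during which the arm holds its last target. There are 200 camera calls.

TASK

The small wood-and-resin paddle has been cast standing up in its mould and its resin blade is still tacky. Take it by the wooden handle only, lift it straight out of the mould and lower it blade first through the slot in the top of the UV curing station until the whole blade is inside, then finish still gripping it, hanging upright and still in there without resting on the turntable or touching the station. Leave the pigment tubs, the little bottle and the stirring stick where they are.

Things in the scene. Friction and masses are not known exactly. Their poses are not given: they have to be found in the camera images.
- handle_mid (a point): Centre of the paddle's upright flat oak handle, 12 mm thick (x axis) x 28 mm wide (y axis) x 80 mm high (z axis, from blade to handle, up). It lies 40 mm above the blade's shoulder and 40 mm below the handle's top end. At the start only the handle stands out of the mould. The axes are those of the whole paddle.
- shoulder (a point): Top edge of the paddle's blade on its centre line, where the handle begins; 40 mm below handle_mid, same axes. At the start it is level with the mould's top.
- tip (a point): Bottom end of the blade on its centre line, 64 mm below shoulder and 104 mm below handle_mid.
- blade: The paddle's resin blade, tacky, not to be touched by the fingers: 12 mm thick (x) x 60 mm wide (y) x 64 mm high (z). Origin at its bottom end, same axes as the paddle.
- blank: The whole paddle, one rigid piece 144 mm long, 60 to 105 g, standing upright: flat teal resin blade below, flat oak handle above, both 12 mm thick and centred on each other. Origin at the blade's bottom end; axes as handle_mid.
- mould: Open casting mould fixed to the bench: white plastic block 46 (x) x 110 (y) x 72 mm high, two bolted halves, with a straight cavity 14 (x) x 62 (y) mm, 64 mm deep, open at the top, in which the paddle stands with 1 mm clearance on each side. Origin under its centre, z up. Bolt nuts stand up to 6 mm out of its x faces.
- uv: UV curing station fixed to the bench: white base 42 mm high, 210 mm wide, from 130 mm before (-x, controls) to 95 mm behind the slot; on it an amber acrylic hood 170 (x) x 190 (y) mm closed by a dark steel guard plate, top 145 mm above the bench, one slot in its middle. Inside, a turntable, its top 99 mm below the plate's top. Origin under the slot's centre at bench height.
- slot (a point): Slot's centre at the guard plate's upper face, 145 mm above the bench. Slot 16 mm wide (x) and 66 mm long (y), plate 4 mm thick: the blade passes with 2 mm clearance on each side in thickness and 3 mm at each end. Lips around it flare outward, rising 6.5 mm above the plate, open about 24 x 74 mm inside at their top.
- tub_teal: Bystander: round pigment tub with black lid, 60 mm diameter, 46 mm high; origin under its centre.
- tub_copper: Bystander: round copper-coloured pigment tub with black lid, 60 mm diameter, 46 mm high, beside the mould; origin under its centre.
- dropper: Bystander: small amber bottle, 34 mm diameter, 75 mm high; origin under its centre.
- stick: Bystander: flat wooden stirring stick 18 x 140 x 4 mm lying beside the mould; origin under its centre.
Not all that is in view belongs to the job. What is shaped like the mould but purple or yellow is not meant. Leave any red look-alike of the blank alone.

How it is judged:
By the outcome, as a careful person would: the job done as asked, in the order asked, and still so for the second after the job is handed in, while the arm keeps its last pose, push and grip.
It also fails if it takes over 50 s, if anything falls off the work surface, if the arm or the gripper's body presses on something with over 40 N, if the wrist force passes 120 N, or if a joint passes its speed limit or range.

## Working session

There is one attempt and no reset: what is moved stays moved. The work goes in short steps, Python scripts to look and compute and a tool call to move; the robot and the scene stay as the last step left them, time stands still between calls to the robot, and variables do not carry over. Pictures are saved under pics/ and viewed, at most 10 in all, crops included, and the job is handed in when it is done.

Besides the shell and the picture viewer there is one more tool, called after ">>>" by a JSON object that holds its "op" and its "data", one argument or row to a line. step_arm: Moves the arm, as the interface text tells. Its arguments: {"type":"object","properties":{"series":{"type":"array","items":{"type":"array","items":{"type":"array","items":{"type":"number"}}}},"claw":{"type":"number"},"force":{"type":"number"}},"required":["series"]}

```bash
mkdir -p pics; python3 - <<'E'
from cell import sensors, cams, robot
import cv2, numpy as np
for c in ["scene","top"]:
    im=cams.camera(c); cv2.imwrite(f"pics/{c}0.png",im[:,:,::-1])
    k=cams.get_calibration(c); print(c,{a:(np.round(b,3).tolist() if a=="extrinsics" else b) for a,b in k.items()})
    for l in ["handle_mid","shoulder","mould","slot","uv"]:
        print(l,[(round(d["confidence"],2),np.round(d["xyz"]).tolist()) for d in cams.spot_point(c,l)])
s=sensors.get_state(); print(s)
E
```

```text
scene {'fx': 469.11279768944246, 'fy': 469.11279768944246, 'cx': 272.8538168784347, 'cy': 213.08683686153782, 'extrinsics': [[0.922, -0.334, 0.195, 730.009], [0.386, 0.809, -0.444, -468.917], [-0.01, 0.485, 0.875, 973.144], [0.0, 0.0, 0.0, 1.0]]}
handle_mid [(0.93, [636.0, -125.0, 104.0]), (0.65, [550.0, -254.0, 111.0])]
shoulder [(0.7, [632.0, -121.0, 66.0]), (0.6, [553.0, -250.0, 72.0]), (0.22, [762.0, 27.0, 1.0])]
mould [(0.9, [553.0, -253.0, -0.0]), (0.79, [323.0, -196.0, -1.0]), (0.56, [385.0, -391.0, -2.0])]
slot [(0.66, [522.0, 224.0, 143.0])]
uv [(0.78, [522.0, 224.0, 1.0])]
top {'fx': 467.8913400002994, 'fy': 467.8913400002994, 'cx': 281.3216775073706, 'cy': 206.54869834862967, 'extrinsics': [[0.003, 0.99, -0.139, 401.437], [-1.0, 0.0, -0.018, -63.324], [-0.018, 0.139, 0.99, 1117.803], [0.0, 0.0, 0.0, 1.0]]}
handle_mid [(0.76, [548.0, -251.0, 109.0]), (0.75, [632.0, -124.0, 104.0]), (0.47, [551.0, -253.0, 71.0])]
shoulder [(0.67, [552.0, -253.0, 73.0]), (0.6, [636.0, -120.0, 65.0])]
mould [(0.79, [318.0, -193.0, 4.0]), (0.73, [551.0, -251.0, -1.0]), (0.6, [388.0, -391.0, 0.0])]
slot [(0.72, [524.0, 226.0, 145.0])]
uv [(0.72, [524.0, 225.0, 3.0]), (0.4, [553.0, -254.0, 7.0])]
{'time_s': 0.6, 'q': array([-1.19748830e+00,  4.93583983e-01,  1.34550118e+00,  5.24722454e-06,
        1.30250375e+00, -9.54810826e-02]), 'joint_vel': array([ 2.01603597e-04,  1.02325711e-03,  8.25173975e-04,  1.83734618e-04,
        8.22219147e-05, -6.86911837e-04]), 'tau': array([-1.47688274e-04, -8.78335261e+01, -3.82136858e+01,  7.07453652e-02,
        4.42826457e-02, -2.91718572e-05]), 'ee_pos': array([ 282.39348601, -557.56475017,  292.22452991]), 'orientation': array([3.05568382e+00, 7.29645073e-01, 8.68405611e-06]), 'ft_force': array([-0.16219992,  0.23216177, -1.20525866]), 'moment': array([ 0.00424273, -0.0293283 , -0.00490993]), 'gripper_force': 0.0, 'opening': 1.002745471763056}
```

View pics/scene0.png

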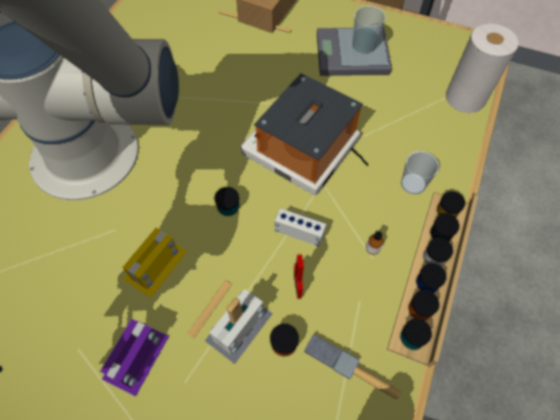

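View pics/top0.png

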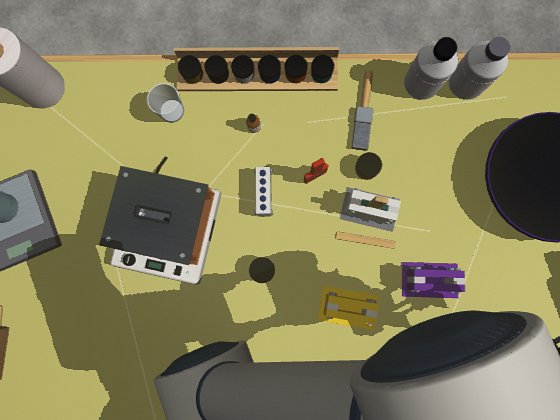

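Candidates for the blank: the oak handle in the white mould (scene 236,308; top 380,200) and the red look-alike (scene 299,275; top 316,171). Candidates for the mould: white (scene 240,325), yellow (155,260) and purple (135,355). I choose the oak handle in the white mould. The station slot is at scene (312,113), top (152,213). Next I make rectified close crops.

```bash
cat > h.py <<'E'
from cell import sensors, cams, robot
import cv2, numpy as np
def proj(c,P):
    k=cams.get_calibration(c); E=np.array(k["extrinsics"]); p=(np.atleast_2d(P)-E[:3,3])@E[:3,:3]
    return np.c_[k["cx"]+k["fx"]*p[:,0]/-p[:,2], k["cy"]-k["fy"]*p[:,1]/-p[:,2]]
def rect(c,im,x,y,z,half=65,n=400):
    # tile: column = +y to the left... right=-y, up=+x
    W=np.array([[x+half,y+half,z],[x+half,y-half,z],[x-half,y-half,z],[x-half,y+half,z]])
    H=cv2.getPerspectiveTransform(proj(c,W).astype(np.float32),np.float32([[0,0],[n,0],[n,n],[0,n]]))
    t=cv2.warpPerspective(im,H,(n,n),flags=cv2.INTER_CUBIC); return t[:,:,::-1].copy()
E
python3 - <<'E'
from h import *
T=[]
for c in ["top","scene"]:
    im=cams.camera(c)
    T.append(np.vstack([rect(c,im,550,-252,72,n=300),rect(c,im,523,225,145,n=300)]))
cv2.imwrite("pics/rect0.png",np.hstack(T))
E
```

```text
(no output)
```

View pics/rect0.png

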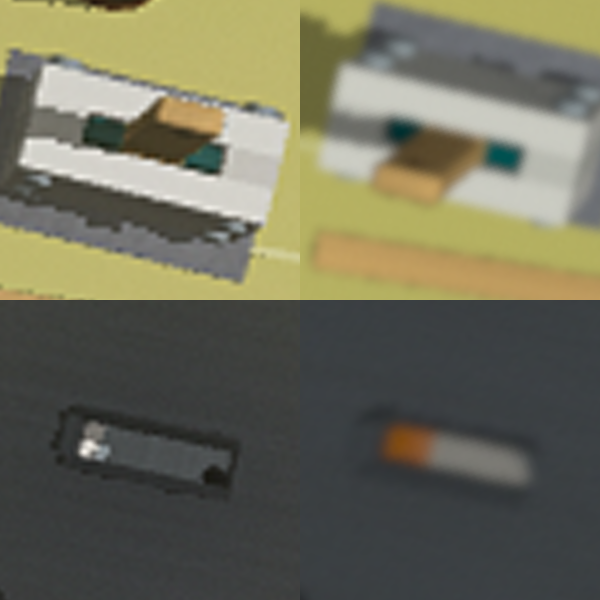

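The crops confirm the choice. The white mould's top face is centred at about (553,-254) with its yaw near -12.6°, and the oak handle is in its middle with teal resin at both ends. The slot is near (523,226) with yaw -10 to -11°. I'll fit both numerically.

```bash
python3 - <<'E'
from h import *
n=800;h=65;s=n/(2*h)
def w(px,x,y): return np.round([x+h-px[1]/s, y+h-px[0]/s],1)
T=[]
for c in ["top","scene"]:
    im=cams.camera(c)
    for z,name in [(152,"handletop"),(72,"mouldtop")]:
        t=rect(c,im,550,-252,z,n=n); hsv=cv2.cvtColor(t,cv2.COLOR_BGR2HSV)
        H,S,V=cv2.split(hsv)
        m=((S<40)&(V>140)) if z==72 else ((H>8)&(H<20)&(S>90)&(V>150))
        m=cv2.morphologyEx(m.astype(np.uint8),cv2.MORPH_CLOSE,np.ones((9,9)))
        N,L,st,ce=cv2.connectedComponentsWithStats(m)
        d=[-1]+[st[i,4] if np.hypot(*(ce[i]-n/2))<200 else 0 for i in range(1,N)]
        r=cv2.minAreaRect(cv2.findNonZero((L==np.argmax(d)).astype(np.uint8)))
        print(c,name,w(r[0],550,-252),np.round(np.array(r[1])/s,1),round(r[2],1))
    t=rect(c,im,523,225,148,half=50,n=400); g=cv2.normalize(t,None,0,255,cv2.NORM_MINMAX); T.append(np.clip(t.astype(float)*2.2,0,255).astype(np.uint8))
cv2.imwrite("pics/slot.png",np.hstack(T))
E
```

```text
top handletop [ 552.7 -254. ] [25.5 10.3] 14.7
top mouldtop [ 553.  -253.6] [110.6  54.9] 14.0
scene handletop [ 552.9 -256.4] [29.8  8.8] 13.0
scene mouldtop [ 553.8 -256.2] [116.8  52.9] 13.7
```

View pics/slot.png

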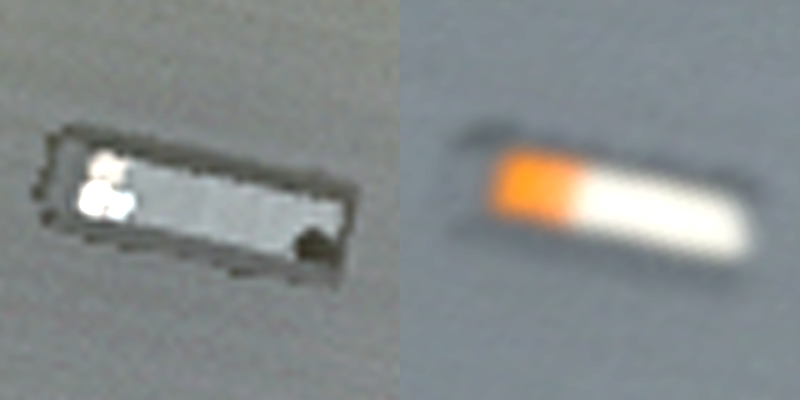

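The slot yaw is about -12.5°. Between the two cameras, the mould-to-slot offset agrees to about 1 mm, at roughly (-31,+477). Now I approach above the handle.

>>> {"op": "step_arm", "data": {
  "series": [
    [[20, -8, 3, -3], [60, -24, 8, -9], [110, -43, 15, -15], [165, -64, 22, -22], [220, -86, 29, -29], [275, -107, 36, -36], [320, -125, 42, -42], [355, -138, 47, -47], [373, -145, 49, -50], [378, -147, 50, -50], [378, -147, 50, -50], [378, -147, 50, -50]]
  ],
  "claw": 0
}}

```text
time_s: 2.3
ee_pos: [552.6, -256.5, 242.4]
orientation: [2.463, 1.95, -0.0]
ft_force: [-1.2, 0.1, 0.5]
opening: 0.999
gripper_force: 0.0
```

```bash
python3 - <<'E'
from h import *
s=sensors.get_state();r=s["orientation"];print(s["ee_pos"],2*np.degrees(np.arctan2(r[1],r[0]))-90,s["q"],s["ft_force"])
A=[]
for c in ["top","scene"]:
    im=cams.camera(c); u,v=proj(c,[553,-255,140])[0].astype(int)
    A.append(cv2.resize(im[v-50:v+50,u-50:u+50,::-1],(400,400),interpolation=cv2.INTER_CUBIC))
cv2.imwrite("pics/app.png",np.hstack(A))
E
```

```text
[ 552.57260416 -256.5089067   242.38404402] -13.239194653120052 [-5.32522344e-01  5.21510743e-01  1.44615595e+00 -1.75339680e-04
  1.17385799e+00 -3.01387027e-01] [-1.15014899  0.12566734  0.45413257]
```

View pics/app.png

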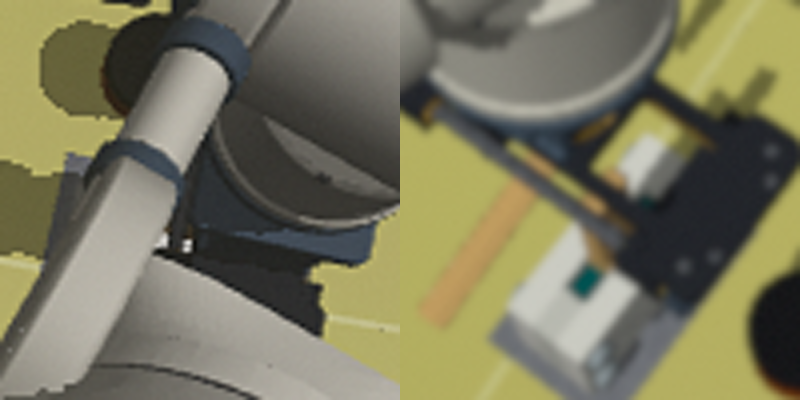

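The scene camera shows the gripper straddling the handle, with its closing line across the mould's thickness and the handle near crop (600,240). I descend to grasp 18 mm above handle_mid, then close gently.

>>> {"op": "step_arm", "data": {
  "series": [
    [[1, 0, 15, 0], [1, 0, 35, 0], [1, 0, 48, 0], [1, 0, 52, 0], [1, 0, 52, 0]]
  ]
}}

```text
time_s: 3.02
ee_pos: [553.4, -254.7, 190.1]
orientation: [-2.461, -1.952, 0.0]
ft_force: [0.1, -0.6, 1.1]
opening: 1.002
gripper_force: 0.0
```

>>> {"op": "step_arm", "data": {
  "series": [
    [[0, 0, 0, 0], [0, 0, 0, 0], [0, 0, 0, 0], [0, 0, 0, 0], [0, 0, 0, 0], [0, 0, 0, 0], [0, 0, 0, 0], [0, 0, 0, 0]]
  ],
  "claw": 1,
  "force": 8
}}

```text
time_s: 4.03
ee_pos: [553.4, -254.7, 190.2]
orientation: [-2.461, -1.953, 0.0]
ft_force: [-0.4, 0.3, 0.0]
opening: 0.15
gripper_force: 0.0
```

>>> {"op": "step_arm", "data": {
  "series": [
    [[0, 0, 0, 0], [0, 0, 0, 0], [0, 0, 0, 0], [0, 0, 0, 0]]
  ]
}}

```text
time_s: 4.53
ee_pos: [553.2, -254.6, 190.2]
orientation: [-2.461, -1.952, 0.0]
ft_force: [-4.1, -0.6, 2.2]
opening: 0.135
gripper_force: 8.0
```

Gripped. There is a small side push of -4 N in x, so I ease 0.5 mm that way and firm the grip.

>>> {"op": "step_arm", "data": {
  "series": [
    [[0, -0.5, 0, 0], [0, -0.5, 0, 0], [0, -0.5, 0, 0], [0, -0.5, 0, 0]]
  ],
  "force": 25
}}

```text
time_s: 5.03
ee_pos: [552.8, -254.5, 190.1]
orientation: [-2.461, -1.952, 0.0]
ft_force: [-4.9, -0.3, 0.4]
opening: 0.133
gripper_force: 25.0
```

>>> {"op": "step_arm", "data": {
  "series": [
    [[0, -0.5, 0, 0], [0, -0.5, 0, 0], [0, -0.5, -1, 0], [0, -0.5, -2, 0], [0, -0.5, -3, 0], [0, -0.5, -4, 0]]
  ]
}}

```text
time_s: 5.78
ee_pos: [552.5, -254.5, 194.4]
orientation: [2.461, 1.952, 0.0]
ft_force: [-1.1, 0.4, -1.6]
opening: 0.133
gripper_force: 25.0
```

>>> {"op": "step_arm", "data": {
  "series": [
    [[0, 0, -6, 0], [0, 0, -18, 0], [0, 0, -33, 0], [0, 0, -50, 0], [0, 0, -68, 0], [0, 0, -88, 0], [0, 0, -110, 0], [0, 0, -132, 0], [0, 0, -152, 0], [0, 0, -166, 0], [0, 0, -173, 0], [0, 0, -173, 0]]
  ]
}}

```text
time_s: 7.28
ee_pos: [552.4, -254.4, 367.4]
orientation: [2.461, 1.952, 0.0]
ft_force: [0.0, 0.1, -0.6]
opening: 0.131
gripper_force: 25.0
```

>>> {"op": "step_arm", "data": {
  "series": [
    [[12, -3.5, 0, 0], [40, -12, 0, 0], [82, -25, 0, 0], [130, -39.5, 0, 0], [180, -54.5, 0, 0], [232, -70.5, 0, 0], [284, -86, 0, 0], [334, -101.5, 0, -0.3], [380, -115.5, 0, -0.7], [420, -127.5, 0, -0.7], [446, -135.5, 0, -0.7], [457.5, -139, 0, -0.7]]
  ]
}}

```text
time_s: 8.78
ee_pos: [520.1, 224.3, 366.6]
orientation: [-2.447, -1.97, 0.002]
ft_force: [0.4, -1.0, -1.0]
opening: 0.129
gripper_force: 25.0
```

>>> {"op": "step_arm", "data": {
  "series": [
    [[0, 0, 5, 0], [0, 0, 12, 0], [0, 0, 15, 0], [0, 0, 15, 0], [0, 0, 15, 0]]
  ]
}}

```text
time_s: 9.4
ee_pos: [521.2, 222.4, 352.4]
orientation: [2.449, 1.967, 0.0]
ft_force: [-0.4, 0.4, -0.9]
opening: 0.131
gripper_force: 25.0
```

```bash
python3 - <<'E'
from h import *
s=sensors.get_state();r=s["orientation"];print(s["ee_pos"],2*np.degrees(np.arctan2(r[1],r[0]))-90,s["q"])
A=[]
for c in ["top","scene"]:
    im=cams.camera(c); u,v=proj(c,[522,223,190])[0].astype(int)
    cv2.imwrite(f"pics/raw_{c}.png",im[:,:,::-1])
    A.append(cv2.resize(im[v-40:v+40,u-40:u+40,::-1],(400,400),interpolation=cv2.INTER_CUBIC)); print(c,u,v)
    for l in ["tip","shoulder","slot"]:
        print(l,[(round(d["confidence"],2),np.round(d["xyz"],1).tolist()) for d in cams.spot_point(c,l)])
cv2.imwrite("pics/over.png",np.hstack(A))
E
```

```text
[521.23934262 222.41425963 352.37719555] -12.465901163124016 [ 2.97951924e-01  3.57096211e-01  1.40549286e+00 -7.24125961e-06
  1.37873451e+00  5.15524325e-01]
top 147 211
tip [(0.52, [631.8, -120.7, 3.3]), (0.47, [521.5, 223.2, 169.5])]
shoulder [(0.78, [634.3, -119.4, 66.5]), (0.6, [521.6, 221.8, 236.7])]
slot [(0.88, [523.5, 225.7, 148.0])]
scene 310 99
tip [(0.89, [520.2, 226.4, 169.5]), (0.83, [632.2, -122.6, 2.6])]
shoulder [(0.95, [521.3, 227.3, 232.1]), (0.65, [632.3, -119.1, 67.5])]
slot [(0.75, [516.7, 227.2, 143.3])]
```

View pics/over.png

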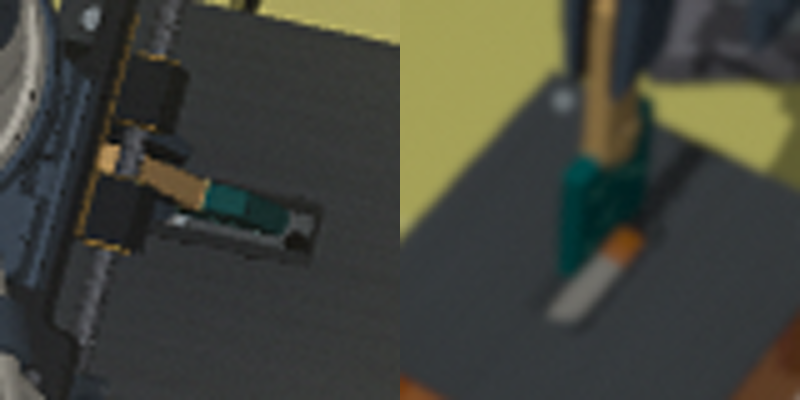

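The paddle hangs upright over the slot with matching yaw; scene crop: blade bottom near (570,270)–(640,230), slot (555,310)–(640,235). I lower to just above the lips and check the fit in the planes of the tip and the slot.

>>> {"op": "step_arm", "data": {
  "series": [
    [[0, 0, 6, 0], [0, 0, 12, 0], [0, 0, 12, 0], [0, 0, 12, 0]]
  ]
}}

```text
time_s: 10.3
ee_pos: [521.1, 222.7, 340.2]
orientation: [-2.449, -1.968, 0.0]
ft_force: [0.0, 0.4, -0.6]
opening: 0.127
gripper_force: 25.0
```

```bash
python3 - <<'E'
from h import *
s=sensors.get_state();p=s["ee_pos"];print(p)
z=p[2]-182;a=np.radians(-12.5);R=np.array([[np.cos(a),-np.sin(a)],[np.sin(a),np.cos(a)]])
A=[]
for c in ["top","scene"]:
    im=cams.camera(c); col=[]
    for zz in (z,148):
        t=np.clip(rect(c,im,521.5,222.5,zz,half=50,n=300).astype(float)*1.8,0,255).astype(np.uint8)
        if zz==z:
            q=(R@np.array([[6,6,-6,-6],[30,-30,-30,30]])).T+p[:2]-[521.5,222.5]
            cv2.polylines(t,[np.int32(150-q[:,::-1]*3)],True,(0,0,255),1)
        col.append(t)
    A.append(np.vstack(col))
cv2.imwrite("pics/fit.png",np.hstack(A)); print(z)
E
```

```text
[521.11044726 222.68416969 340.20717725]
158.20717724679758
```

View pics/fit.png

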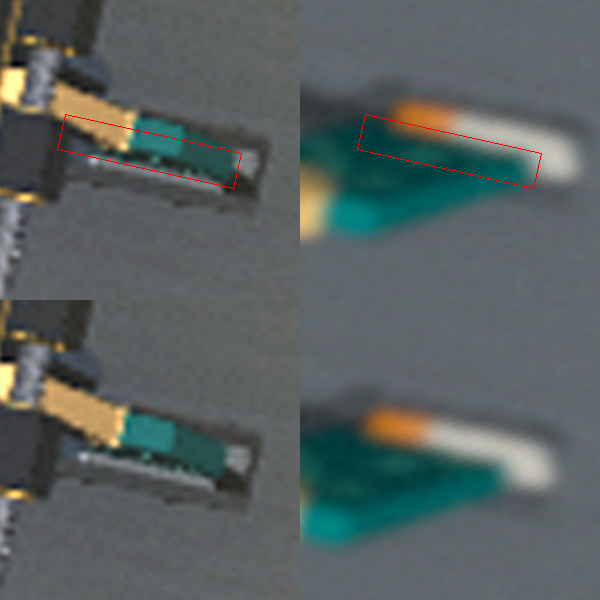

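Top and scene disagree by a few mm here, so I fit the blade's and the slot's silhouettes numerically in each camera and compare within the same camera.

```bash
cat > fit.py <<'E'
from h import *
from scipy.optimize import minimize
def box(wx,wy,z0,z1): return np.array([[sx*wx/2,sy*wy/2,z] for sx in(-1,1) for sy in(-1,1) for z in(z0,z1)])
def rot(B,x,y,a):
    c,s=np.cos(a),np.sin(a); return np.c_[x+c*B[:,0]-s*B[:,1],y+s*B[:,0]+c*B[:,1],B[:,2]]
def mk(c,B,x,y,a,o,k,sh):
    uv=(proj(c,rot(B,x,y,a))+0.5-o)*k; m=np.zeros(sh,np.uint8)
    cv2.fillConvexPoly(m,cv2.convexHull(np.round(uv*16).astype(np.int32)),1,shift=4); return m.astype(bool)
def crop(im,c,P,r=45,k=6):
    u,v=proj(c,P)[0].astype(int); return cv2.resize(im[v-r:v+r,u-r:u+r],None,fx=k,fy=k,interpolation=cv2.INTER_CUBIC),np.array([u-r,v-r]),k
def best(f,x0,d):
    r=minimize(f,x0,method="Nelder-Mead",options=dict(initial_simplex=np.vstack([x0]+[np.array(x0)+np.eye(len(x0))[i]*d[i] for i in range(len(x0))])))
    return np.round([r.x[0],r.x[1],np.degrees(r.x[2])],2),round(r.fun,3)
def iou(m,p): return 1-(m&p).sum()/max(1,(m|p).sum())
def blade(c,im,x,y,z):
    t,o,k=crop(im,c,[x,y,z+20]); H,S,V=cv2.split(cv2.cvtColor(t,cv2.COLOR_RGB2HSV))
    m=(H>75)&(H<100)&(S>130)&(V>40)
    def f(q):
        p=mk(c,box(12,60,z,z+64),*q,o,k,m.shape)&~mk(c,box(12,28,z+64,z+144),*q,o,k,m.shape)
        return iou(m,p)
    return best(f,[x,y,np.radians(-12.5)],[4,4,.08])
def slot(c,im):
    t,o,k=crop(im,c,[522,223,145],r=30,k=8); H,S,V=cv2.split(cv2.cvtColor(t,cv2.COLOR_RGB2HSV))
    if c=="scene": m=(V>100)
    else: m=(V>64)
    def f(q):
        p=np.ones(m.shape,bool)
        for w,l,z in((16,66,145),(16,66,141),(24,74,151.5)): p&=mk(c,box(w,l,z,z),*q,o,k,m.shape)
        if c=="top":
            L=mk(c,box(25,75,151.5,151.5),*q,o,k,m.shape)
            R=mk(c,box(35,85,151.5,151.5),*q,o,k,m.shape)&~L
            g=V.astype(float); return g[L].mean()-g[R].mean()
        return iou(m,p)
    return best(f,[522,223,np.radians(-12.5)],[3,3,.08])
E
python3 - <<'E'
from fit import *
p=sensors.get_state()["ee_pos"]
for c in ["top","scene"]:
    im0=cv2.imread(f"pics/{c}0.png")[:,:,::-1].copy()
    print(c,"slot",slot(c,im0),"blade",blade(c,cams.camera(c),p[0],p[1],p[2]-182))
E
```

```text
top slot (array([521.82, 224.14, -12.11]), np.float64(10.13)) blade (array([526.9 , 224.48, -22.82]), np.float64(0.602))
scene slot (array([520.13, 224.45, -12.73]), np.float64(0.64)) blade (array([510.08, 218.85,  17.32]), np.float64(0.433))
```

```bash
python3 - <<'E'
from fit import *
p=sensors.get_state()["ee_pos"];z=p[2]-182;a=np.radians(-12.5);A=[]
for c in ["top","scene"]:
    im=cams.camera(c); cv2.imwrite(f"pics/low_{c}.png",im[:,:,::-1])
    t,o,k=crop(im,c,[521,222,z+10],r=33,k=12)
    t=np.clip(t[:,:,::-1].astype(float)*1.8,0,255).astype(np.uint8)
    for B,col in((box(12,60,z,z),(0,0,255)),(box(12,60,z+64,z+64),(255,255,0)),(box(16,66,145,145),(0,255,255)),(box(24,74,151.5,151.5),(0,255,0))):
        q=rot(B[[0,2,6,4]],521.3,222.7,a); cv2.polylines(t,[np.int32((proj(c,q)+.5-o)*k)],True,col,1)
    A.append(cv2.resize(t,(400,400),interpolation=cv2.INTER_AREA))
cv2.imwrite("pics/ov.png",np.hstack(A))
E
```

```text
(no output)
```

View pics/ov.png

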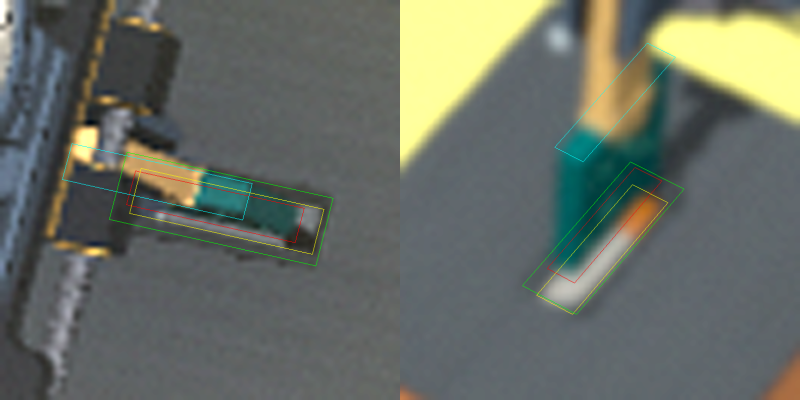

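Overlay: in the top view the lips match the predicted green box, with the right edge at (332,200)–(317,262). The blade sits about 1.5 mm towards +x. In the scene view the x fit is good. I shift 0.7 mm to -x and lower slowly, watching the force.

>>> {"op": "step_arm", "data": {
  "series": [
    [[0, -0.7, 0, 0], [0, -0.7, 2, 0], [0, -0.7, 4, 0], [0, -0.7, 6, 0], [0, -0.7, 8, 0], [0, -0.7, 10, 0], [0, -0.7, 10, 0]]
  ]
}}

```text
time_s: 11.48
ee_pos: [520.3, 222.8, 330.1]
orientation: [-2.449, -1.968, 0.0]
ft_force: [0.3, 1.0, -0.9]
opening: 0.13
gripper_force: 25.0
```

>>> {"op": "step_arm", "data": {
  "series": [
    [[0, 0, 1.5, 0], [0, 0, 3, 0], [0, 0, 4.5, 0], [0, 0, 6, 0], [0, 0, 6, 0]]
  ]
}}

```text
time_s: 12.1
ee_pos: [520.4, 222.8, 324.1]
orientation: [-2.449, -1.968, 0.0]
ft_force: [-0.3, -0.1, -0.8]
opening: 0.129
gripper_force: 25.0
```

No contact, and the tip is inside the plate. I continue down.

>>> {"op": "step_arm", "data": {
  "series": [
    [[0, 0, 1.5, 0], [0, 0, 4, 0], [0, 0, 7, 0], [0, 0, 10, 0], [0, 0, 13, 0], [0, 0, 15, 0], [0, 0, 15, 0]]
  ]
}}

```text
time_s: 12.98
ee_pos: [520.4, 222.8, 309.1]
orientation: [-2.449, -1.968, 0.0]
ft_force: [0.9, 0.6, -0.7]
opening: 0.128
gripper_force: 25.0
```

```bash
python3 - <<'E'
from fit import *
s=sensors.get_state();p=s["ee_pos"];print(p,s["ft_force"],s["moment"]);z=p[2]-182;a=np.radians(-12.5);A=[]
for c in ["top","scene"]:
    im=cams.camera(c)
    t,o,k=crop(im,c,[521,222,150],r=25,k=16)
    t=np.clip(t[:,:,::-1].astype(float)*1.8,0,255).astype(np.uint8)
    A.append(cv2.resize(t,(400,400),interpolation=cv2.INTER_AREA))
cv2.imwrite("pics/in.png",np.hstack(A))
E
```

```text
[520.37075636 222.82025075 309.08725114] [ 0.92724872  0.58581781 -0.66557814] [-0.04508482 -0.04398489  0.03860068]
```

View pics/in.png

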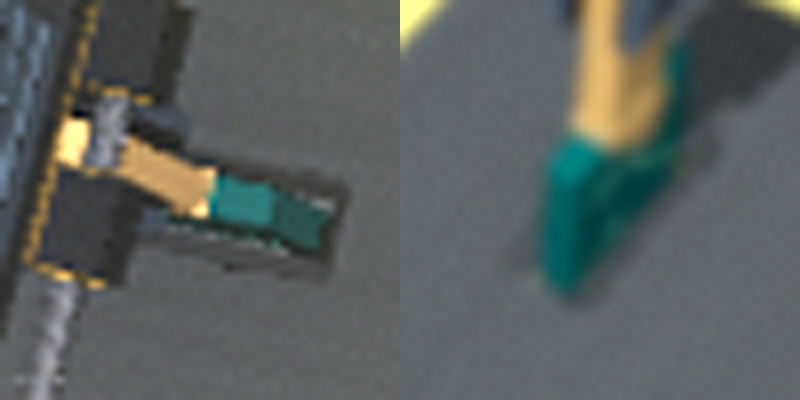

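The blade is in the slot, with slivers of light on both sides of it in the top view ((305,200) above, (220,240) below). I lower the rest.

>>> {"op": "step_arm", "data": {
  "series": [
    [[0, 0, 2, 0], [0, 0, 5, 0], [0, 0, 9, 0], [0, 0, 13, 0], [0, 0, 17, 0], [0, 0, 21, 0], [0, 0, 25, 0], [0, 0, 28, 0], [0, 0, 30, 0], [0, 0, 30, 0]]
  ]
}}

```text
time_s: 14.32
ee_pos: [520.4, 222.8, 279.1]
orientation: [-2.449, -1.968, 0.0]
ft_force: [0.2, -0.1, -1.6]
opening: 0.129
gripper_force: 25.0
```

>>> {"op": "step_arm", "data": {
  "series": [
    [[0, 0, 2, 0], [0, 0, 5, 0], [0, 0, 9, 0], [0, 0, 13, 0], [0, 0, 17, 0], [0, 0, 21, 0], [0, 0, 25, 0], [0, 0, 29, 0], [0, 0, 32, 0], [0, 0, 34, 0], [0, 0, 34, 0], [0, 0, 34, 0]]
  ]
}}

```text
time_s: 15.82
ee_pos: [520.5, 222.8, 245.3]
orientation: [2.449, 1.968, 0.0]
ft_force: [-0.5, -0.2, -1.0]
opening: 0.126
gripper_force: 25.0
```

```bash
python3 - <<'E'
from fit import *
s=sensors.get_state();print(s["ee_pos"],s["ft_force"],s["moment"]);A=[]
for c in ["top","scene"]:
    im=cams.camera(c)
    t,o,k=crop(im,c,[521,222,150],r=25,k=16)
    t=np.clip(t[:,:,::-1].astype(float)*1.8,0,255).astype(np.uint8)
    A.append(cv2.resize(t,(400,400),interpolation=cv2.INTER_AREA))
cv2.imwrite("pics/end.png",np.hstack(A))
E
```

```text
[520.45558658 222.84909554 245.31482812] [-0.54271966 -0.20813969 -0.97438025] [ 0.02421023 -0.05431597  0.03156009]
```

View pics/end.png

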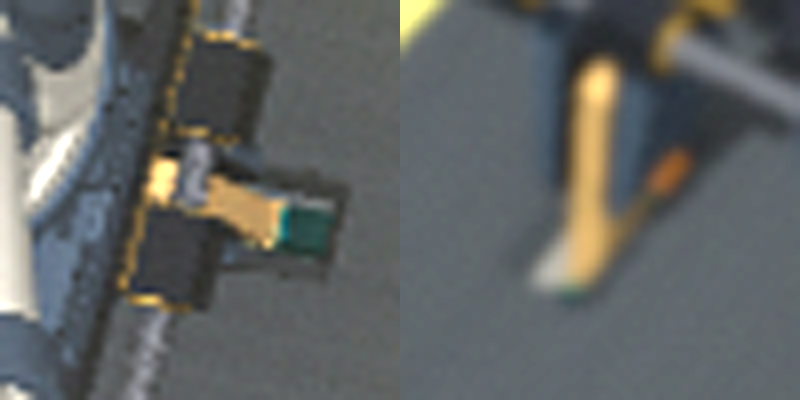

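The whole blade is inside: the shoulder is at about z=127 under the plate, the tip about 17 mm above the turntable, and only oak shows in the slot (scene crop 590,270). The wrist force stays at noise level and the fingers are clear of the lips. One still period, then I hand in.

>>> {"op": "step_arm", "data": {
  "series": [
    [[0, 0, 0, 0], [0, 0, 0, 0], [0, 0, 0, 0], [0, 0, 0, 0]]
  ]
}}

```text
time_s: 16.42
ee_pos: [520.4, 222.8, 245.2]
orientation: [-2.449, -1.968, 0.0]
ft_force: [-0.8, -0.2, -1.9]
opening: 0.133
gripper_force: 25.0
```

```bash
python3 -c "
from cell import robot; print(robot.sign_off())"
```

```text
the job is handed in; nothing more can be done
None
```

I've handed the job in at about 16 s: the paddle hangs still in the UV station, gripped by its handle, with the whole blade inside, about 17 mm above the turntable by calculation; wrist forces stayed at noise level, so no sign of it touching the station.

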